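# Firmness check of an avocado on an upturned cup

### The arm

A 6-joint arm with a two-finger parallel gripper is mounted at the origin on the work surface. World frame = base frame: x ahead of the robot, y to its left, z up, the work surface at z = 0. Lengths are in m, angles in rad, forces in N, time in s.
With the tool pointing down it reaches from about 0.375 to 0.9 m from the base axis. Payload 3.1 kg.
Tool frame: the origin (TCP) lies midway between the tips of the shut fingers; the grasp point (between the pads) lies 19 mm behind it; z points along the fingers, x is the direction in which the jaws open and shut, and the axes are right-handed (so a half turn about z gives the same grasp; the last joint's range is limited). The gripper opens to 87 mm and grips with 3 to 60 N. Pads are 19 mm wide; open, the fingers measure 117 mm over their backs; the gripper's body (75 mm by 190 mm) begins 51 mm behind the grasp point.
Start: joints at [-1.296, 0.527, 1.433, -0, 1.181, -0.178], TCP at [0.274, -0.562, 0.223] pointing down, gripper open.
Joint ranges: [-3.08, 3.08], [-0.75, 2.2], [0.22, 2.44], [-1.43, 4.57], [0, 2.65], [-2.85, 2.85]. Speed limits (rad/s): [2.79, 2.79, 3.14, 3.14, 3.14, 3.14].

### API

Orientations are given as a unit quaternion [x, y, z, w].
In Python, from rig import * gives the robot as it stands.
- The arm moves only by the tool drive_tool, never from a script. Its argument "plan" is a list of rows, each an object with "offset": the shift along the tool's x, y, z in cm, a list of three; "delta_rot": the turn, a rotation vector about the tool's x, y, z in degrees, a list of three; "jaw": the finger opening in cm, from 0 to 8.7. In form: [{"offset": [dx, dy, dz], "delta_rot": [wx, wy, wz], "jaw": jaw}, ...]. A call has exactly 8 rows; each row is the pose to reach, as a shift and turn from the pose commanded when the call began, along the tool's axes at that moment; what a row does not reach only later rows make up. A row lasts 1/12 s, in which the tool goes at most 41.7 mm and 7.16 degrees, less where a joint would pass 70% of its speed; a pose out of reach is approached as far as the arm can. A call with a gripper value outside its range is refused whole. The fingers move at their own pace and stop on an object; "squeeze" is the grip in N (left out, the last holds). Time passes only in rows, so rows that repeat a pose let the fingers close, or fill a call up. It gives the time, the measured TCP pose, the force and the opening at its end, in the units of the state.
- get_obs(): the state, without advancing time (a new reading comes with each control period).
- camera(name): name is "side" or "top" or "wrist"; returns the picture (420x560x3 uint8, red, green, blue); there is no depth.
- calibration(name): a dict with "K" (3x3 intrinsics, pixels), "pose" (4x4, takes a point from camera to world coordinates); the wrist camera has in their place "tool_from_camera" (4x4, takes a point from camera to tool coordinates, whose origin is the TCP and whose axes are the tool frame's). Camera axes: x right, y down, z forward; pixel columns grow to the right and rows downward; lengths in m; the calibration is good to about 2 mm. A picture is of the moment at which its call begins: read the wrist's pose just before it. calibration takes no time and is no camera call.
- hand_in(): hands the job in, once; it reports no verdict.
The state is a dict: "time": time; "q": joint angles; "joint_velocities": joint speeds; "joint_torque": joint torques, N m; "position": TCP position; "tool_rot": TCP orientation; "ft_force": force on the tool from outside, world axes, zero at the start; "moment": the same for the moment, N m; "grip_width": finger opening in m.
Only numpy, scipy, OpenCV 4.12 (cv2) and the standard library are available. Lean on these libraries where they do the work, as an engineer would, in place of code of your own. Each camera call takes 0.05 s, during which the arm holds its last target.

### The job

Check the ripeness of the avocado that has the peeled patch: stand it on the upturned steel cup, resting in the cup's foot ring with the patch on top, and let go of it. Then take the firmness gauge out of its stand and, holding it upright, press its tip gently down onto the peeled patch until the rod is about half-way in, never bottoming it hard. Finish while still holding the gauge there like that, the avocado untouched by the gripper and the other goods left where they are.

Things in the scene. Friction and masses are not known exactly. Their poses are not given: they have to be found in the camera images.
- avocado: The avocado to test: a round dark green ball of 60 mm diameter, about 0.13 kg, with one pale peeled round patch 20 mm across; the other avocado has none. Origin at its centre; +z points from the centre to the patch. It starts in either nest of the fruit tray, with the patch on top, its centre about 44 mm above the table.
- avocado_patch (a point): Centre of the peeled patch on the avocado's surface, 30 mm from its centre.
- spare: A second avocado of the same size without a patch, in the tray's other nest; to be left alone. Origin at its centre.
- tray: Fixed brown pulp fruit tray, 125 x 260 mm, its long side along its y axis, with edges 16 mm high (and 6 mm thick) along both long sides. Two round nests, rings 44 mm across with tops 20 mm above the table, lie at y = +65 and -65 mm. Origin at the centre of its underside.
- cup_seat (a point): Centre of the foot ring on top of the fixed upturned steel cup, at the height of the ring's upper edge, 68 mm above the table. The ring is 36 mm inside and 44 mm outside diameter, 10 mm deep; the cup widens to 82 mm at the table. An avocado resting in the ring has its centre 24 mm above this point and its top 54 mm above it.
- stand: Fixed grey gauge stand: foot 100 x 100 x 8 mm with an upright tube of 48 mm outer and 30 mm inner diameter, top edge 75 mm above the table. Origin at the centre of its underside. The gauge hangs in the tube by its collar and lifts straight up and out.
- gauge: Loose hand-held fruit firmness gauge, about 0.125 kg, upright in its stand. Origin on its axis at the underside of the round collar (40 mm diameter, 6 mm thick); +z points up along it. Above the collar is a black square grip, 26 x 26 mm with sides along the gauge's x and y, from 6 to 66 mm above the origin; below it a barrel of 22 mm diameter down to -35 mm, and a sprung rod of 8 mm diameter ending at -60 mm.
- gauge_tip (a point): Centre of the flat lower end of the gauge's rod, on the gauge's axis, 60 mm below the gauge's origin when the rod is out.
- gauge_rod (a joint): How far the rod is pushed into the gauge, in metres: 0 fully out, 0.010 bottomed. The spring needs about 1 N to start, 3 N half-way (0.005), 5 N at the end. A dark groove 5 mm below the barrel's mouth vanishes into the barrel at half-way.
- jar: Bystander: closed glass jar, 60 mm diameter, 85 mm tall, standing. Origin at the centre of its underside.
- weight: Bystander: brass scale weight with a knob, 40 mm diameter, 54 mm tall, standing. Origin at the centre of its underside.
Not all that is in view belongs to the job. What is shaped like the stand but turquoise is not meant.

How it is judged:
By the outcome, as a careful person would: the job done as asked, in the order asked, and still so for the second after the job is handed in, while the arm keeps its last pose, push and grip.
It also fails if it takes over 58 s, if anything falls off the work surface, if the arm or the gripper's body presses on something with over 40 N, if the wrist force passes 120 N, or if a joint passes its speed limit or range.

## Working session

There is one attempt and no reset: what is moved stays moved. The work goes in short steps, Python scripts to look and compute and a tool call to move; the robot and the scene stay as the last step left them, time stands still between calls to the robot, and variables do not carry over. Pictures are saved under pics/ and viewed, and the job is handed in when it is done.

Besides the shell and the picture viewer there is one more tool, called after "Call:" in YAML: its name, and indented under it one key for each argument. drive_tool: Moves the arm, as the interface text tells. Its arguments: {"type":"object","properties":{"plan":{"type":"array","items":{"type":"object","properties":{"offset":{"type":"array","items":{"type":"number"}},"delta_rot":{"type":"array","items":{"type":"number"}},"jaw":{"type":"number"}}}},"squeeze":{"type":"number"}},"required":["plan"]}

```bash
ls; mkdir -p pics; python3 - <<'E'
from rig import *
import cv2
print(get_obs())
for n in("top","side","wrist"):
    c=calibration(n); print(n,c)
    cv2.imwrite(f"pics/{n}0.png",camera(n)[:,:,::-1])
E
```

```text
pics
{'time': 0.0, 'q': array([-1.29549595e+00,  5.28491959e-01,  1.43388126e+00,  9.73261286e-06,
        1.18137023e+00, -1.78528528e-01]), 'joint_velocities': array([-2.81867021e-04, -1.01805122e-03,  6.44587074e-04,  1.00337440e-05,
       -2.36512327e-03,  8.26850746e-04]), 'joint_torque': array([ 2.26425043e-03, -4.40028620e+01, -1.76595747e+01,  6.33434532e-02,
        5.82139764e-02, -1.99040282e-04]), 'position': array([ 0.27382169, -0.56102868,  0.22156247]), 'tool_rot': array([ 8.48058096e-01, -5.29902170e-01, -7.93285323e-04, -7.26083214e-04]), 'ft_force': array([ 0.07391901,  0.07406077, -0.40021138]), 'moment': array([-0.00922078,  0.00851378, -0.01994209]), 'grip_width': 0.08718790974296442}
top {'K': array([[489.37243921,   0.        , 276.50100488],
       [  0.        , 489.37243921, 206.04019204],
       [  0.        ,   0.        ,   1.        ]]), 'pose': array([[ 2.51559759e-02, -9.98036764e-01,  5.73567391e-02,
         4.46260180e-01],
       [-9.99683158e-01, -2.50645088e-02,  2.31366284e-03,
         3.24069545e-02],
       [-8.71502075e-04, -5.73967686e-02,
[... 379 characters left out ...]
085965,  0.66882683, -0.71850071,  0.87179937],
       [-0.01651032, -0.73403972, -0.67890581,  0.89362212],
       [ 0.        ,  0.        ,  0.        ,  1.        ]])}
wrist {'K': array([[309.2166555 ,   0.        , 282.25659339],
       [  0.        , 309.2166555 , 208.74507933],
       [  0.        ,   0.        ,   1.        ]]), 'tool_from_camera': array([[ 9.99999336e-01, -5.97704303e-04, -9.85460797e-04,
        -7.68636135e-05],
       [ 8.21904983e-04,  9.69225462e-01,  2.46173372e-01,
        -6.63023252e-02],
       [ 8.07994813e-04, -2.46174018e-01,  9.69225309e-01,
        -1.61869112e-01],
       [ 0.00000000e+00,  0.00000000e+00,  0.00000000e+00,
         1.00000000e+00]])}
```

View pics/top0.png

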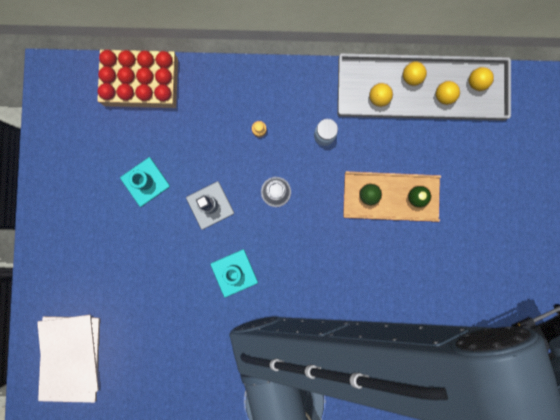

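View pics/side0.png

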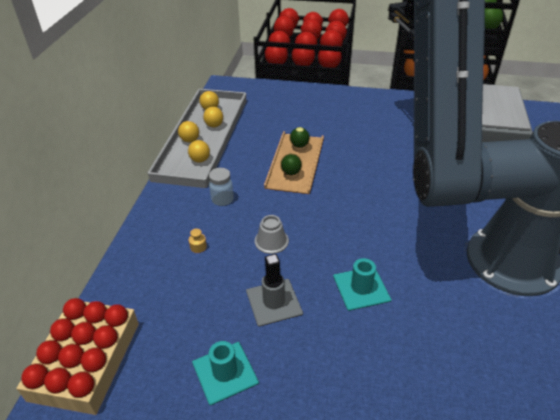

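View pics/wrist0.png

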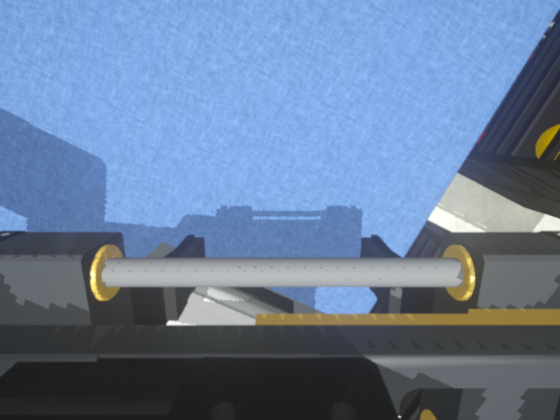

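The top view shows the patched avocado in the right tray nest at about (420,196), the spare at (370,195), the cup at (276,191), the gauge at (207,203) and the grey stand at (210,205). I'll enlarge these areas.

```bash
python3 - <<'E'
import cv2
t=cv2.imread("pics/top0.png"); s=cv2.imread("pics/side0.png")
a=cv2.resize(t[160:235,170:310],None,fx=5.5,fy=5.5,interpolation=cv2.INTER_CUBIC)
b=cv2.resize(t[165:230,335:450],None,fx=6,fy=6,interpolation=cv2.INTER_CUBIC)
c=cv2.resize(s[205:330,215:315],None,fx=4.5,fy=4.5,interpolation=cv2.INTER_CUBIC)
cv2.imwrite("pics/ta.png",a);cv2.imwrite("pics/tb.png",b);cv2.imwrite("pics/sc.png",c)
E
```

```text
(no output)
```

View pics/ta.png

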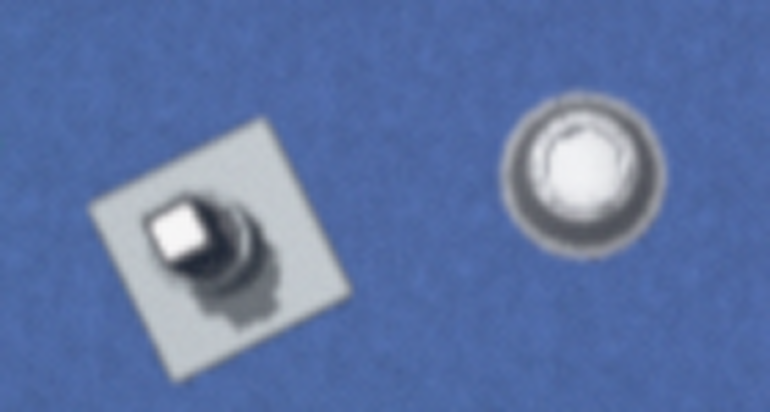

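View pics/tb.png

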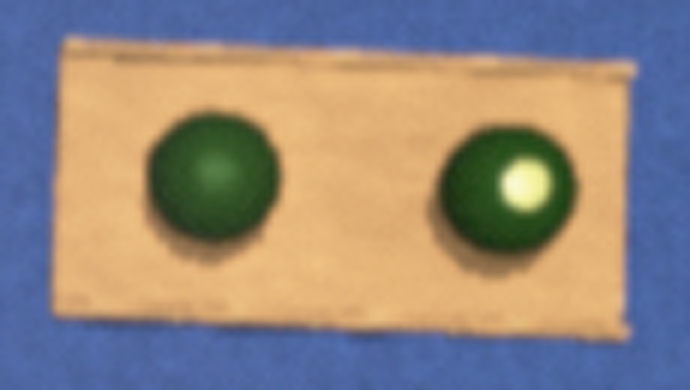

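View pics/sc.png

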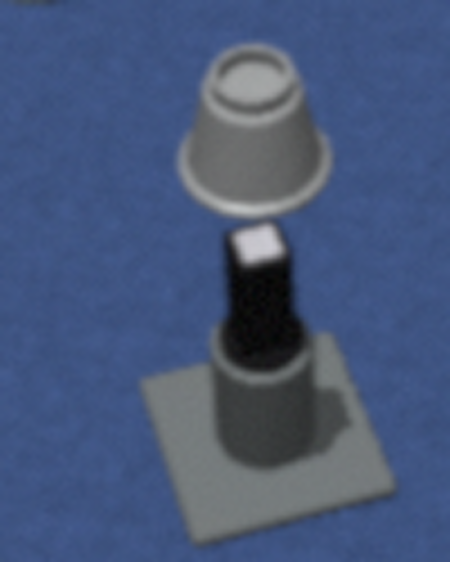

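```bash
cat > h.py <<'E'
import numpy as np
from rig import *
from scipy.spatial.transform import Rotation as R
def ray(cam,px):
    c=calibration(cam);P=c["pose"]
    d=P[:3,:3]@np.linalg.solve(c["K"],[px[0],px[1],1]); return P[:3,3],d
def atz(cam,px,z):
    o,d=ray(cam,px); return o+d*(z-o[2])/d[2]
def crop(u,f,off): return ((u[0]+.5)/f-.5+off[0],(u[1]+.5)/f-.5+off[1])
def proj(cam,p):
    c=calibration(cam);P=c["pose"]; x=c["K"]@(P[:3,:3].T@(np.array(p)-P[:3,3])); return x[:2]/x[2]
def tool():
    o=get_obs(); return o["position"],R.from_quat(o["tool_rot"])
E
python3 - <<'E'
from h import *
np.set_printoptions(precision=4,suppress=True)
A=lambda u:crop(u,5.5,(170,160)); B=lambda u:crop(u,6,(335,165)); S=lambda u:crop(u,4.5,(215,205))
print("gauge top",atz("top",A((178,233)),.141), atz("side",S((258,244)),.141))
print("stand", [atz("top",A(u),.008) for u in((88,208),(264,116),(353,292),(176,383))])
print("stand c",np.mean([atz("top",A(u),.008) for u in((88,208),(264,116),(353,292),(176,383))],0))
print("stand side",np.mean([atz("side",S(u),.008) for u in((142,382),(334,337),(396,490),(198,544))],0))
print("gtop corners",[atz("top",A(u),.141) for u in((147,217),(192,200),(211,247),(165,265))])
print("cup",atz("top",A((582,176)),0),atz("top",A((582,166)),.068),atz("side",S((253,82)),.068))
print("avo",atz("top",B((508.5,188.5)),.044),atz("top",B((526,185)),.073))
print("spare",atz("top",B((214,177)),.044))
print("tray",[atz("top",B(u),.016) for u in((66,38),(635,66),(628,336),(54,316))])
print("jar,weight",atz("top",(326,131),.085),atz("top",(259,129),.05))
o=get_obs();print(R.from_quat(o["tool_rot"]).as_matrix())
E
```

```text
gauge top [0.5205 0.2183 0.141 ] [0.5211 0.2174 0.141 ]
stand [array([0.5401, 0.284 , 0.008 ]), array([0.5881, 0.1982, 0.008 ]), array([0.5017, 0.1513, 0.008 ]), array([0.4545, 0.2374, 0.008 ])]
stand c [0.5211 0.2177 0.008 ]
stand side [0.5192 0.2203 0.008 ]
gtop corners [array([0.5273, 0.2324, 0.141 ]), array([0.5354, 0.2125, 0.141 ]), array([0.5147, 0.2034, 0.141 ]), array([0.5061, 0.2236, 0.141 ])]
cup [0.5628 0.0395 0.    ] [0.5617 0.0393 0.068 ] [0.5606 0.045  0.068 ]
avo [ 0.5569 -0.3428  0.044 ] [ 0.5561 -0.3419  0.073 ]
spare [ 0.5587 -0.2125  0.044 ]
tray [array([ 0.6226, -0.1499,  0.016 ]), array([ 0.6163, -0.4077,  0.016 ]), array([ 0.494 , -0.4052,  0.016 ]), array([ 0.4965, -0.1466,  0.016 ])]
jar,weight [ 0.7161 -0.0879  0.085 ] [0.7245 0.0871 0.05  ]
[[ 0.4383 -0.8988 -0.0004]
 [-0.8988 -0.4383  0.0016]
 [-0.0016 -0.0003 -1.    ]]
```

Call:
drive_tool:
  plan:
    - {"offset": [-0.6,-3,0],"delta_rot": [0,0,0],"jaw": 8.7}
    - {"offset": [-1.4,-7,0],"delta_rot": [0,0,0],"jaw": 8.7}
    - {"offset": [-2.2,-11,1],"delta_rot": [0,0,0],"jaw": 8.7}
    - {"offset": [-3.0,-15,2],"delta_rot": [0,0,0],"jaw": 8.7}
    - {"offset": [-3.8,-19,3],"delta_rot": [0,0,0],"jaw": 8.7}
    - {"offset": [-4.6,-23,4],"delta_rot": [0,0,0],"jaw": 8.7}
    - {"offset": [-5.4,-27,5],"delta_rot": [0,0,0],"jaw": 8.7}
    - {"offset": [-6.2,-30,6],"delta_rot": [0,0,0],"jaw": 8.7}
  squeeze: 10

```text
time: 0.82
position: [0.5187, -0.3724, 0.1619]
tool_rot: [0.848, -0.529, 0.0, -0.0]
ft_force: [0.1, -0.8, -0.0]
grip_width: 0.0871
```

```bash
python3 - <<'E'
from h import *
import cv2
o=get_obs();print(o["position"],o["q"],o["joint_velocities"])
im=camera("wrist");cv2.imwrite("pics/w1.png",im[:,:,::-1])
p=o["position"];print(get_obs()["position"])
E
```

```text
[ 0.51867061 -0.37244481  0.16192193] [-7.97804605e-01  6.14462237e-01  1.45404694e+00  7.69719896e-04
  1.07280598e+00  3.17827040e-01] [ 0.61196241  0.25595719 -0.11326449 -0.02062112 -0.14119296  0.60645776]
[ 0.52158787 -0.36700542  0.15960728]
```

View pics/w1.png

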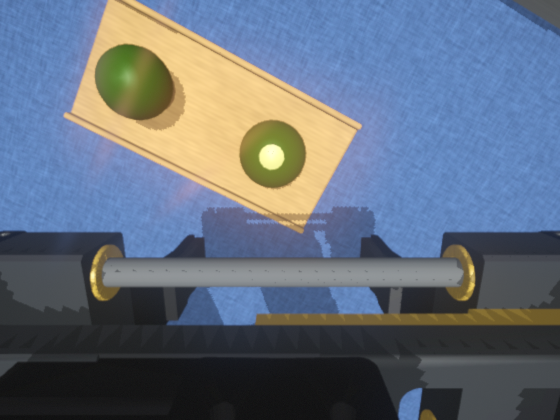

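The wrist view shows the patched avocado at (272,154) and the spare at (134,82). The arm was still moving when it was taken, so I'll let it settle a little closer.

Call:
drive_tool:
  plan:
    - {"offset": [-0.6,-1,0],"delta_rot": [0,0,0],"jaw": 8.7}
    - {"offset": [-1.0,-2,0],"delta_rot": [0,0,0],"jaw": 8.7}
    - {"offset": [-1.0,-2,0],"delta_rot": [0,0,0],"jaw": 8.7}
    - {"offset": [-1.0,-2,0],"delta_rot": [0,0,0],"jaw": 8.7}
    - {"offset": [-1.0,-2,0],"delta_rot": [0,0,0],"jaw": 8.7}
    - {"offset": [-1.0,-2,0],"delta_rot": [0,0,0],"jaw": 8.7}
    - {"offset": [-1.0,-2,0],"delta_rot": [0,0,0],"jaw": 8.7}
    - {"offset": [-1.0,-2,0],"delta_rot": [0,0,0],"jaw": 8.7}

```text
time: 1.53
position: [0.5295, -0.3575, 0.1628]
tool_rot: [0.848, -0.53, 0.0, 0.0]
ft_force: [-0.8, 0.1, 0.9]
grip_width: 0.0871
```

```bash
python3 - <<'E'
from h import *
import cv2
o=get_obs();print(o["position"],o["tool_rot"],o["joint_velocities"])
im=camera("wrist");cv2.imwrite("pics/w2.png",im[:,:,::-1])
p=o["position"];print(get_obs()["position"])
cv2.imwrite("pics/w2c.png",cv2.resize(im[100:260,180:400,::-1],None,fx=3.5,fy=3.5,interpolation=cv2.INTER_CUBIC))
E
```

```text
[ 0.52954296 -0.35751126  0.16276219] [ 8.47694959e-01 -5.30483960e-01  1.42934294e-04  6.41434693e-05] [ 0.00536885  0.00099372  0.00154249  0.00062501 -0.00024691  0.00206376]
[ 0.52965043 -0.35735727  0.1627202 ]
```

View pics/w2c.png

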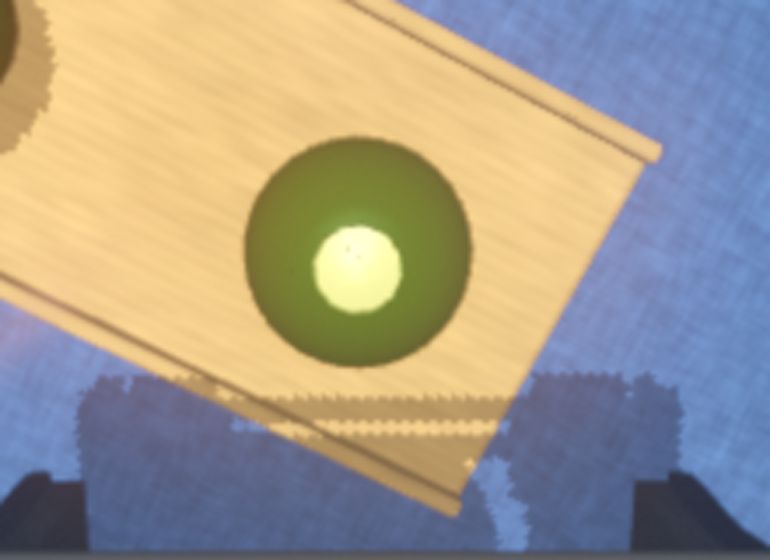

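```bash
cat >> h.py <<'E'
def wray(px,p,q):
    c=calibration("wrist");T=c["tool_from_camera"];r=R.from_quat(q).as_matrix()
    d=r@T[:3,:3]@np.linalg.solve(c["K"],[px[0],px[1],1]); return p+r@T[:3,3],d
def watz(px,z,p,q):
    o,d=wray(px,p,q); return o+d*(z-o[2])/d[2]
E
python3 - <<'E'
from h import *
o=get_obs();p,q=o["position"],o["tool_rot"]
f=lambda u:crop(u,3.5,(180,100))
a=watz(f((358,251)),.044,p,q);b=watz(f((358,269)),.073,p,q);print(a,b)
r=R.from_quat(q).as_matrix()
print((r.T@(np.array([.5565,-.3423,.025])-p))*100, (r.T@(a-p))*100,(r.T@(b-p))*100)
E
```

```text
[ 0.55643716 -0.34365863  0.044     ] [ 0.55603684 -0.34390408  0.073     ]
[-0.183025   -3.07236571 13.77213901] [-0.06312921 -3.00738917 11.87216496] [-0.05785511 -2.96080764  8.97216368]
```

Call:
drive_tool:
  plan:
    - {"offset": [-0.1,-2,1],"delta_rot": [0,0,0],"jaw": 8.7}
    - {"offset": [-0.1,-3,3],"delta_rot": [0,0,0],"jaw": 8.7}
    - {"offset": [-0.1,-3,6],"delta_rot": [0,0,0],"jaw": 8.7}
    - {"offset": [-0.1,-3,9],"delta_rot": [0,0,0],"jaw": 8.7}
    - {"offset": [-0.1,-3,12],"delta_rot": [0,0,0],"jaw": 8.7}
    - {"offset": [-0.1,-3,13.7],"delta_rot": [0,0,0],"jaw": 8.7}
    - {"offset": [-0.1,-3,13.7],"delta_rot": [0,0,0],"jaw": 8.7}
    - {"offset": [-0.1,-3,13.7],"delta_rot": [0,0,0],"jaw": 8.7}

```text
time: 2.25
position: [0.556, -0.3425, 0.0246]
tool_rot: [0.848, -0.53, -0.001, -0.0]
ft_force: [0.5, 1.2, 0.4]
grip_width: 0.0867
```

Call:
drive_tool:
  plan:
    - {"offset": [0,0,0],"delta_rot": [0,0,0],"jaw": 7.5}
    - {"offset": [0,0,0],"delta_rot": [0,0,0],"jaw": 6.5}
    - {"offset": [0,0,0],"delta_rot": [0,0,0],"jaw": 6.2}
    - {"offset": [0,0,0],"delta_rot": [0,0,0],"jaw": 5.9}
    - {"offset": [0,0,0],"delta_rot": [0,0,0],"jaw": 5}
    - {"offset": [0,0,0],"delta_rot": [0,0,0],"jaw": 5}
    - {"offset": [0,0,0],"delta_rot": [0,0,0],"jaw": 5}
    - {"offset": [0,0,0],"delta_rot": [0,0,0],"jaw": 5}
  squeeze: 10

```text
time: 2.92
position: [0.5573, -0.3435, 0.0265]
tool_rot: [0.848, -0.53, 0.001, 0.0]
ft_force: [0.1, -0.5, 4.3]
grip_width: 0.0594
```

Call:
drive_tool:
  plan:
    - {"offset": [0,0,-0.5],"delta_rot": [0,0,0],"jaw": 5}
    - {"offset": [0,0,-2],"delta_rot": [0,0,0],"jaw": 5}
    - {"offset": [0,0,-4],"delta_rot": [0,0,0],"jaw": 5}
    - {"offset": [0,0,-6],"delta_rot": [0,0,0],"jaw": 5}
    - {"offset": [0,0,-8],"delta_rot": [0,0,0],"jaw": 5}
    - {"offset": [0,0,-9],"delta_rot": [0,0,0],"jaw": 5}
    - {"offset": [0,0,-9],"delta_rot": [0,0,0],"jaw": 5}
    - {"offset": [0,0,-9],"delta_rot": [0,0,0],"jaw": 5}

```text
time: 3.58
position: [0.5563, -0.3423, 0.1154]
tool_rot: [0.848, -0.53, -0.0, -0.0]
ft_force: [-0.4, 0.1, -1.7]
grip_width: 0.0592
```

```bash
python3 - <<'E'
from h import *
import cv2
o=get_obs();print(o["position"],o["tool_rot"],o["ft_force"],o["moment"],o["grip_width"])
im=camera("wrist");cv2.imwrite("pics/w3.png",im[:,:,::-1])
im=camera("side");cv2.imwrite("pics/s3.png",cv2.resize(im[60:300,180:460,::-1],None,fx=2.5,fy=2.5,interpolation=cv2.INTER_CUBIC))
E
```

```text
[ 0.55628685 -0.34230522  0.11540351] [ 8.48050016e-01 -5.29916128e-01 -2.48005106e-04 -8.11334626e-05] [-0.3668436   0.10282155 -1.72866776] [-0.01586122  0.01984456 -0.0028468 ] 0.05918092869699297
```

View pics/w3.png

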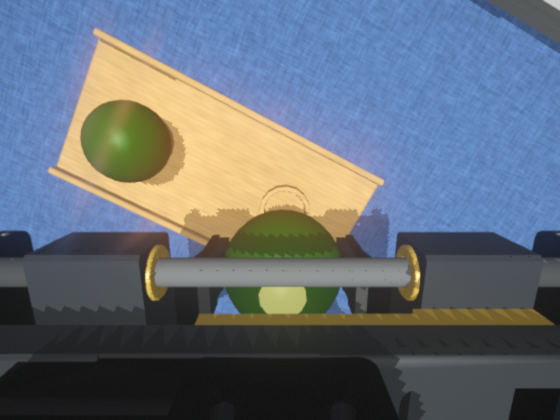

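View pics/s3.png

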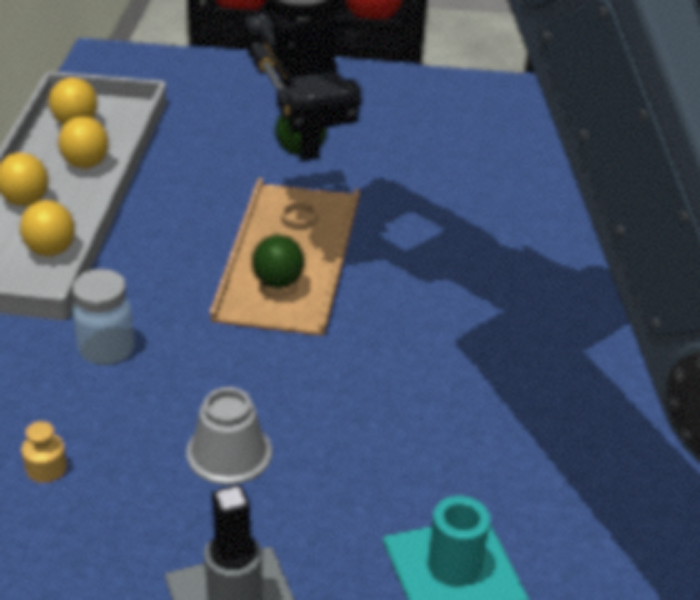

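Call:
drive_tool:
  plan:
    - {"offset": [-1.5,-0.5,-1],"delta_rot": [0,0,0],"jaw": 5}
    - {"offset": [-4.5,-1.5,-3],"delta_rot": [0,0,0],"jaw": 5}
    - {"offset": [-8,-2.7,-5],"delta_rot": [0,0,0],"jaw": 5}
    - {"offset": [-11.5,-3.8,-6],"delta_rot": [0,0,0],"jaw": 5}
    - {"offset": [-15,-5,-6],"delta_rot": [0,0,0],"jaw": 5}
    - {"offset": [-18.5,-6.1,-6],"delta_rot": [0,0,0],"jaw": 5}
    - {"offset": [-22,-7.3,-6],"delta_rot": [0,0,0],"jaw": 5}
    - {"offset": [-25.5,-8.4,-6],"delta_rot": [0,0,0],"jaw": 5}

```text
time: 4.35
position: [0.5187, -0.0739, 0.1753]
tool_rot: [0.848, -0.53, -0.001, -0.0]
ft_force: [0.6, 0.2, -0.9]
grip_width: 0.0591
```

Call:
drive_tool:
  plan:
    - {"offset": [-3,-1,0],"delta_rot": [0,0,0],"jaw": 5}
    - {"offset": [-5.5,-1.8,0],"delta_rot": [0,0,0],"jaw": 5}
    - {"offset": [-7.5,-2.4,0],"delta_rot": [0,0,0],"jaw": 5}
    - {"offset": [-8.6,-2.8,0],"delta_rot": [0,0,0],"jaw": 5}
    - {"offset": [-8.6,-2.8,0],"delta_rot": [0,0,0],"jaw": 5}
    - {"offset": [-8.6,-2.8,0],"delta_rot": [0,0,0],"jaw": 5}
    - {"offset": [-8.6,-2.8,0],"delta_rot": [0,0,0],"jaw": 5}
    - {"offset": [-8.6,-2.8,0],"delta_rot": [0,0,0],"jaw": 5}

```text
time: 5.02
position: [0.5083, 0.0117, 0.1755]
tool_rot: [0.848, -0.531, 0.0, 0.0]
ft_force: [-0.2, -0.7, -1.6]
grip_width: 0.0594
```

```bash
python3 - <<'E'
from h import *
import cv2
o=get_obs();print(list(o["position"]),list(o["tool_rot"]),o["ft_force"],o["q"],o["grip_width"])
im=camera("wrist");cv2.imwrite("pics/w4.png",im[:,:,::-1])
cv2.imwrite("pics/w4c.png",cv2.resize(im[90:260,190:380,::-1],None,fx=3.5,fy=3.5,interpolation=cv2.INTER_CUBIC))
E
```

```text
[np.float64(0.5082511749084344), np.float64(0.011690375733006133), np.float64(0.17551125785469457)] [np.float64(0.8476443113984639), np.float64(-0.5305648421959834), np.float64(0.00025579482901808253), np.float64(6.440792332278128e-05)] [-0.23580003 -0.69026916 -1.60471503] [-1.96928332e-01  4.39101154e-01  1.77171584e+00 -3.76380046e-04
  9.30342979e-01  9.21830142e-01] 0.05937758916854392
```

View pics/w4.png

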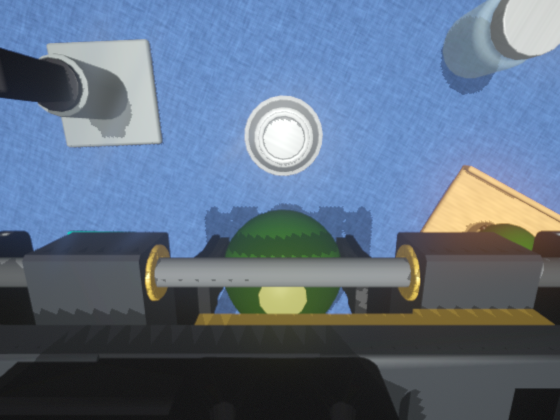

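View pics/w4c.png

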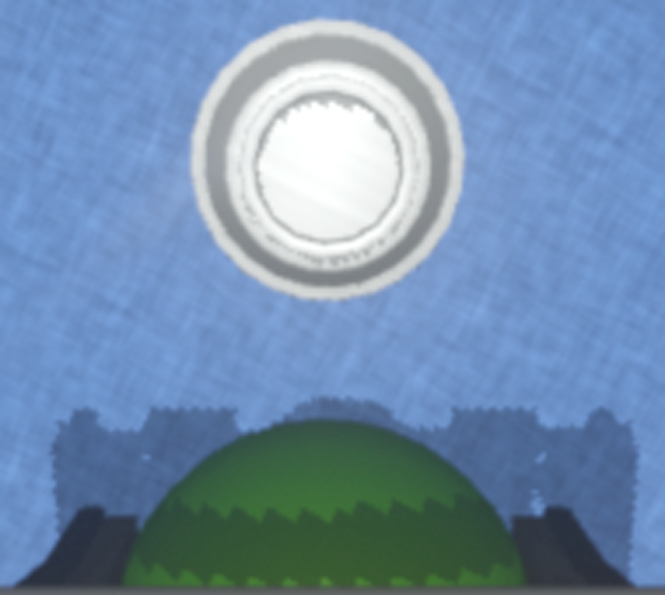

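```bash
python3 - <<'E'
from h import *
import cv2
o=get_obs();p,q=o["position"],o["tool_rot"]
f=lambda u:crop(u,3.5,(190,90))
r=R.from_quat(q).as_matrix()
for s in (watz(f((329,165)),.068,p,q),watz(f((327,158.5)),0.002,p,q),np.array([.5617,.0393,.068])):
    print(s,(r.T@(s-p))*100)
# sphere outline in wrist cam
c=calibration("wrist");T=np.linalg.inv(c["tool_from_camera"])
for dy in(-.003,0,.003):
  for z in(-.016,-.018,-.020):
    C=T[:3,:3]@np.array([0,dy,z])+T[:3,3]
    el=np.arctan2(C[1],C[2]);a=np.arcsin(.03/np.linalg.norm(C[1:]))
    print(dy,z,"toprow",c["K"][1,2]+c["K"][1,1]*np.tan(el-a))
print((np.array([324,420])+.5)/3.5-.5+np.array([190,90]))
E
```

```text
[0.56338413 0.03744459 0.068     ] [ 0.08778254 -6.08895606 10.74959816]
[0.5637644  0.03801395 0.002     ] [ 0.05082697 -6.1472557  17.34959234]
[0.5617 0.0393 0.068 ] [-0.15268142 -6.01848876 10.74950443]
-0.003 -0.016 toprow 199.74554896954697
-0.003 -0.018 toprow 200.61976303976857
-0.003 -0.02 toprow 201.5157324287848
0 -0.016 toprow 205.51065312217406
0 -0.018 toprow 206.44942406604437
0 -0.02 toprow 207.4113189558188
0.003 -0.016 toprow 211.20177825597165
0.003 -0.018 toprow 212.20316506310243
0.003 -0.02 toprow 213.2289716655515
[282.21428571 209.64285714]
```

The cup's ring is centred at about (283,137) and the held avocado at (282, top edge 210). That makes the shift to the seat about (0, −6.2) cm.

Call:
drive_tool:
  plan:
    - {"offset": [0,-2,0],"delta_rot": [0,0,0],"jaw": 5}
    - {"offset": [0,-4.5,1],"delta_rot": [0,0,0],"jaw": 5}
    - {"offset": [0,-6.2,3],"delta_rot": [0,0,0],"jaw": 5}
    - {"offset": [0,-6.2,5.5],"delta_rot": [0,0,0],"jaw": 5}
    - {"offset": [0,-6.2,8],"delta_rot": [0,0,0],"jaw": 5}
    - {"offset": [0,-6.2,9],"delta_rot": [0,0,0],"jaw": 5}
    - {"offset": [0,-6.2,9.7],"delta_rot": [0,0,0],"jaw": 5}
    - {"offset": [0,-6.2,9.7],"delta_rot": [0,0,0],"jaw": 5}

```text
time: 5.73
position: [0.5629, 0.0395, 0.0774]
tool_rot: [0.848, -0.53, -0.001, 0.001]
ft_force: [-0.5, -0.3, 0.5]
grip_width: 0.0593
```

```bash
python3 - <<'E'
from h import *
import cv2
o=get_obs();print(list(o["position"]),o["ft_force"])
im=camera("side");cv2.imwrite("pics/s5.png",cv2.resize(im[130:290,190:370,::-1],None,fx=3.6,fy=3.6,interpolation=cv2.INTER_CUBIC))
E
```

```text
[np.float64(0.5628697873807442), np.float64(0.039457735775541423), np.float64(0.0774209194221566)] [-0.4858256  -0.26881062  0.46869413]
```

View pics/s5.png

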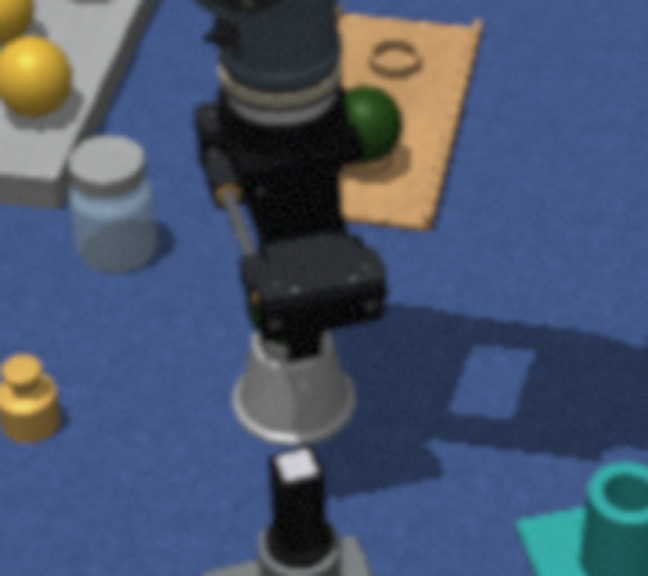

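Call:
drive_tool:
  plan:
    - {"offset": [0,0,0],"delta_rot": [0,0,0],"jaw": 5}
    - {"offset": [0,0,0.1],"delta_rot": [0,0,0],"jaw": 5}
    - {"offset": [0,0,0.1],"delta_rot": [0,0,0],"jaw": 5}
    - {"offset": [0,0,0.2],"delta_rot": [0,0,0],"jaw": 5}
    - {"offset": [0,0,0.2],"delta_rot": [0,0,0],"jaw": 5}
    - {"offset": [0,0,0.3],"delta_rot": [0,0,0],"jaw": 5}
    - {"offset": [0,0,0.3],"delta_rot": [0,0,0],"jaw": 5}
    - {"offset": [0,0,0.3],"delta_rot": [0,0,0],"jaw": 5}

```text
time: 6.45
position: [0.5637, 0.0401, 0.0759]
tool_rot: [0.848, -0.53, 0.0, -0.0]
ft_force: [-0.5, -0.3, 1.9]
grip_width: 0.059
```

Call:
drive_tool:
  plan:
    - {"offset": [0,0,0.1],"delta_rot": [0,0,0],"jaw": 5}
    - {"offset": [0,0,0.1],"delta_rot": [0,0,0],"jaw": 5}
    - {"offset": [0,0,0.2],"delta_rot": [0,0,0],"jaw": 5}
    - {"offset": [0,0,0.2],"delta_rot": [0,0,0],"jaw": 5}
    - {"offset": [0,0,0.2],"delta_rot": [0,0,0],"jaw": 5}
    - {"offset": [0,0,0.2],"delta_rot": [0,0,0],"jaw": 5}
    - {"offset": [0,0,0.2],"delta_rot": [0,0,0],"jaw": 5}
    - {"offset": [0,0,0.2],"delta_rot": [0,0,0],"jaw": 5}

```text
time: 7.12
position: [0.5642, 0.0396, 0.0747]
tool_rot: [0.848, -0.53, 0.001, -0.0]
ft_force: [-1.2, -1.1, 7.1]
grip_width: 0.0594
```

Call:
drive_tool:
  plan:
    - {"offset": [0,0,-0.1],"delta_rot": [0,0,0],"jaw": 5}
    - {"offset": [0,0,-0.15],"delta_rot": [0,0,0],"jaw": 5.8}
    - {"offset": [0,0,-0.15],"delta_rot": [0,0,0],"jaw": 6.0}
    - {"offset": [0,0,-0.15],"delta_rot": [0,0,0],"jaw": 6.2}
    - {"offset": [0,0,-0.15],"delta_rot": [0,0,0],"jaw": 6.5}
    - {"offset": [0,0,-0.15],"delta_rot": [0,0,0],"jaw": 7}
    - {"offset": [0,0,-0.15],"delta_rot": [0,0,0],"jaw": 7.8}
    - {"offset": [0,0,-0.15],"delta_rot": [0,0,0],"jaw": 8.7}

```text
time: 7.78
position: [0.5632, 0.0404, 0.0748]
tool_rot: [0.848, -0.53, -0.0, 0.0]
ft_force: [0.5, -0.4, -0.1]
grip_width: 0.0761
```

Call:
drive_tool:
  plan:
    - {"offset": [0,0,-0.5],"delta_rot": [0,0,0],"jaw": 8.7}
    - {"offset": [0,0,-2],"delta_rot": [0,0,0],"jaw": 8.7}
    - {"offset": [0,0,-4.5],"delta_rot": [0,0,0],"jaw": 8.7}
    - {"offset": [0,0,-7.5],"delta_rot": [0,0,0],"jaw": 8.7}
    - {"offset": [0,0,-10],"delta_rot": [0,0,0],"jaw": 8.7}
    - {"offset": [0,2,-12.5],"delta_rot": [0,0,0],"jaw": 8.7}
    - {"offset": [0,4,-13],"delta_rot": [0,0,0],"jaw": 8.7}
    - {"offset": [0,4,-13],"delta_rot": [0,0,0],"jaw": 8.7}

```text
time: 8.45
position: [0.5254, 0.0221, 0.2073]
tool_rot: [0.848, -0.53, 0.0, 0.0]
ft_force: [-0.6, 0.9, -1.0]
grip_width: 0.087
```

```bash
python3 - <<'E'
from h import *
import cv2
o=get_obs();print(list(o["position"]),o["ft_force"])
im=camera("wrist");cv2.imwrite("pics/w6.png",im[:,:,::-1])
print(get_obs()["position"])
im=camera("side");cv2.imwrite("pics/s6.png",cv2.resize(im[190:330,200:360,::-1],None,fx=4,fy=4,interpolation=cv2.INTER_CUBIC))
E
```

```text
[np.float64(0.5253537796010878), np.float64(0.022050192281383958), np.float64(0.20733673755145682)] [-0.56964377  0.8972029  -1.03279485]
[0.52658002 0.02243411 0.20634817]
```

View pics/w6.png

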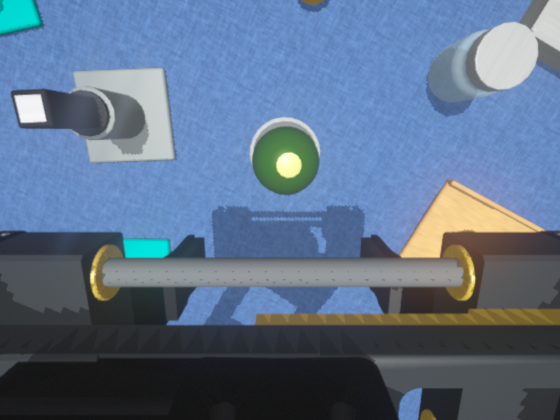

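View pics/s6.png

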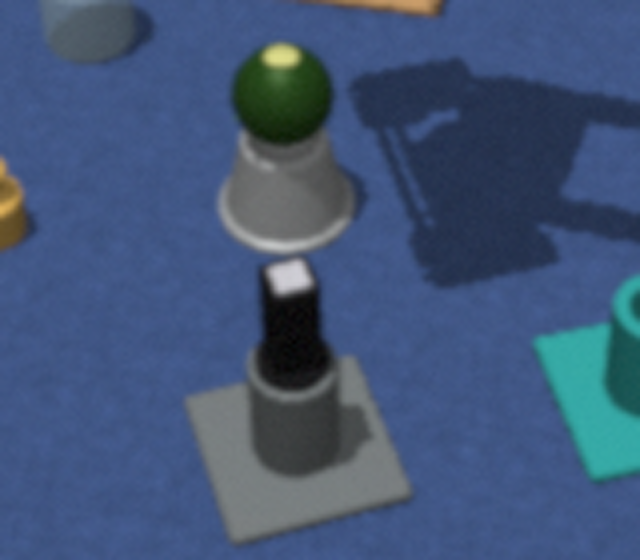

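The avocado is seated on the cup with the patch on top. In the wrist view the sphere is at (286,157) and the patch at (289,166). The gauge top is at (32,108).

```bash
python3 - <<'E'
from h import *
import cv2
im=cv2.imread("pics/w6.png")
cv2.imwrite("pics/w6c.png",cv2.resize(im[105:205,235:345],None,fx=6,fy=6,interpolation=cv2.INTER_CUBIC))
o=get_obs();p,q=o["position"],o["tool_rot"]
p=np.array([.5257,.0222,.2071])
print(watz((286,157),.092,p,q),watz((289,165.5),.122,p,q))
E
```

```text
[0.56605923 0.03846139 0.092     ] [0.56314981 0.03475623 0.122     ]
```

View pics/w6c.png

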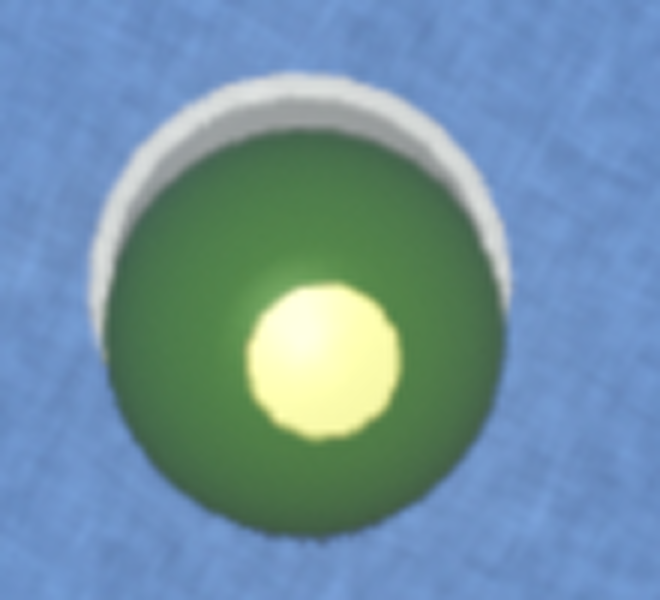

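```bash
python3 - <<'E'
from h import *
o=get_obs();q=o["tool_rot"]
p=np.array([.5255,.0221,.2072])
a=watz((285.4,160.1),.092,p,q);b=watz((288.6,164.8),.122,p,q);print(a,b,b-a)
r=R.from_quat(q).as_matrix()
print(o["position"],(r.T@(np.array([.5208,.218,.141])-o["position"]))*100)
E
```

```text
[0.56316932 0.03763773 0.092     ] [0.56329975 0.035181   0.122     ] [ 0.00013043 -0.00245673  0.03      ]
[0.52743742 0.02258255 0.20561235] [-17.86393022  -7.94764937   6.4639609 ]
```

Call:
drive_tool:
  plan:
    - {"offset": [-2,-0.2,0],"delta_rot": [0,0,0],"jaw": 8.7}
    - {"offset": [-5.5,-0.6,0],"delta_rot": [0,0,0],"jaw": 8.7}
    - {"offset": [-9.5,-1,0],"delta_rot": [0,0,0],"jaw": 8.7}
    - {"offset": [-13.5,-1.5,0],"delta_rot": [0,0,0],"jaw": 8.7}
    - {"offset": [-16.5,-2,0],"delta_rot": [0,0,0],"jaw": 8.7}
    - {"offset": [-17.9,-2,0],"delta_rot": [0,0,0],"jaw": 8.7}
    - {"offset": [-17.9,-2,0],"delta_rot": [0,0,0],"jaw": 8.7}
    - {"offset": [-17.9,-2,0],"delta_rot": [0,0,0],"jaw": 8.7}

```text
time: 9.22
position: [0.467, 0.1932, 0.2042]
tool_rot: [0.849, -0.529, -0.0, 0.0]
ft_force: [-0.2, 0.7, 0.2]
grip_width: 0.0868
```

Call:
drive_tool:
  plan:
    - {"offset": [0,0,0],"delta_rot": [0,0,0],"jaw": 8.7}
    - {"offset": [0,0,0],"delta_rot": [0,0,0],"jaw": 8.7}
    - {"offset": [0,0,0],"delta_rot": [0,0,0],"jaw": 8.7}
    - {"offset": [0,0,0],"delta_rot": [0,0,0],"jaw": 8.7}
    - {"offset": [0,0,0],"delta_rot": [0,0,0],"jaw": 8.7}
    - {"offset": [0,0,0],"delta_rot": [0,0,0],"jaw": 8.7}
    - {"offset": [0,0,0],"delta_rot": [0,0,0],"jaw": 8.7}
    - {"offset": [0,0,0],"delta_rot": [0,0,0],"jaw": 8.7}

```text
time: 9.88
position: [0.4671, 0.1921, 0.2051]
tool_rot: [0.848, -0.53, 0.0, -0.0]
ft_force: [0.1, 0.0, 0.2]
grip_width: 0.0871
```

```bash
python3 - <<'E'
from h import *
import cv2
o=get_obs();print(list(o["position"]),list(o["tool_rot"]),o["ft_force"],o["q"])
im=camera("wrist");cv2.imwrite("pics/w7.png",im[:,:,::-1])
print(get_obs()["position"])
cv2.imwrite("pics/w7c.png",cv2.resize(im[60:240,190:390,::-1],None,fx=3.3,fy=3.3,interpolation=cv2.INTER_CUBIC))
E
```

```text
[np.float64(0.467095883701586), np.float64(0.19207673893903948), np.float64(0.20509705489595115)] [np.float64(0.8479758850962459), np.float64(-0.5300348055225415), np.float64(3.571709022360563e-05), np.float64(-4.420644236988521e-05)] [0.14975908 0.04706382 0.17984575] [1.68534550e-01 3.91213750e-01 1.74876627e+00 2.20383383e-05
 1.00150049e+00 1.28580589e+00]
[0.4670743  0.19214607 0.20511978]
```

View pics/w7c.png

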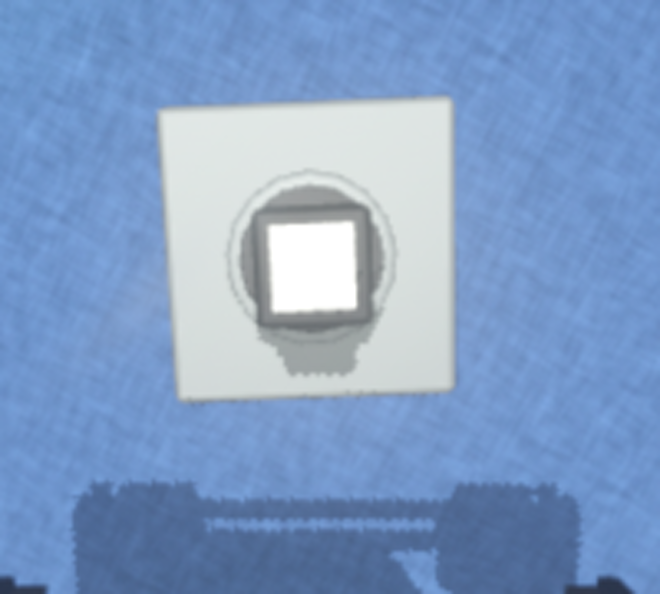

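```bash
python3 - <<'E'
from h import *
o=get_obs();p,q=o["position"],o["tool_rot"];r=R.from_quat(q).as_matrix()
f=lambda u:crop(u,3.3,(190,60))
for S,z in (((253,211),(368,204),(373,319),(259,326)),.141),(((267,224),(355,219),(359,309),(273,314)),.141),(((159,110),(451,97),(455,390),(178,399)),.008):
    c=np.array([r.T@(watz(f(u),z,p,q)-p) for u in S])*100
    print(c.mean(0), [np.linalg.norm(c[(i+1)%4]-c[i]) for i in range(4)],
     [np.degrees(np.arctan2(*(c[(i+1)%4]-c[i])[1::-1])) for i in range(4)])
E
```

```text
[ 0.13872657 -5.93925357  6.41293505] [np.float64(2.4581182590156634), np.float64(2.4297428728007278), np.float64(2.503730217033549), np.float64(2.43565471794764)] [np.float64(-3.3086804442360256), np.float64(86.6017860907453), np.float64(176.56417612952924), np.float64(-92.32512807847154)]
[ 0.1444189  -5.91394861  6.41293119] [np.float64(1.8867292367342243), np.float64(1.9034041161324111), np.float64(1.8834716998765517), np.float64(1.908206355915848)] [np.float64(-3.096498544543744), np.float64(86.73257992732555), np.float64(176.75779538797585), np.float64(-93.36498428628114)]
[ 0.13923819 -5.92792709 19.71293343] [np.float64(9.673355648722346), np.float64(9.754386876401568), np.float64(9.820576970277548), np.float64(9.666633969789904)] [np.float64(-2.3462384213597343), np.float64(87.20843145943667), np.float64(178.16554437582926), np.float64(-91.92531921916932)]
```

Call:
drive_tool:
  plan:
    - {"offset": [0.1,-2,0],"delta_rot": [0,0,-1],"jaw": 8.7}
    - {"offset": [0.1,-4.5,0],"delta_rot": [0,0,-2.2],"jaw": 8.7}
    - {"offset": [0.1,-5.9,1],"delta_rot": [0,0,-3.2],"jaw": 8.7}
    - {"offset": [0.1,-5.9,3],"delta_rot": [0,0,-3.2],"jaw": 8.7}
    - {"offset": [0.1,-5.9,6],"delta_rot": [0,0,-3.2],"jaw": 8.7}
    - {"offset": [0.1,-5.9,9],"delta_rot": [0,0,-3.2],"jaw": 8.7}
    - {"offset": [0.1,-5.9,11.3],"delta_rot": [0,0,-3.2],"jaw": 8.7}
    - {"offset": [0.1,-5.9,11.3],"delta_rot": [0,0,-3.2],"jaw": 8.7}

```text
time: 10.6
position: [0.5169, 0.2164, 0.0877]
tool_rot: [0.863, -0.506, -0.004, 0.003]
ft_force: [0.6, 0.3, -0.5]
grip_width: 0.087
```

Call:
drive_tool:
  plan:
    - {"offset": [0,0,0],"delta_rot": [0,0,0],"jaw": 6}
    - {"offset": [0,0,0],"delta_rot": [0,0,0],"jaw": 4}
    - {"offset": [0,0,0],"delta_rot": [0,0,0],"jaw": 3}
    - {"offset": [0,0,0],"delta_rot": [0,0,0],"jaw": 2.4}
    - {"offset": [0,0,0],"delta_rot": [0,0,0],"jaw": 2}
    - {"offset": [0,0,0],"delta_rot": [0,0,0],"jaw": 2}
    - {"offset": [0,0,0],"delta_rot": [0,0,0],"jaw": 2}
    - {"offset": [0,0,0],"delta_rot": [0,0,0],"jaw": 2}
  squeeze: 20

```text
time: 11.27
position: [0.5206, 0.2172, 0.0924]
tool_rot: [0.863, -0.506, 0.0, -0.0]
ft_force: [-0.1, -0.2, 0.2]
grip_width: 0.0419
```

Call:
drive_tool:
  plan:
    - {"offset": [0,0,0],"delta_rot": [0,0,0],"jaw": 2}
    - {"offset": [0,0,0],"delta_rot": [0,0,0],"jaw": 2}
    - {"offset": [0,0,0],"delta_rot": [0,0,0],"jaw": 2}
    - {"offset": [0,0,0],"delta_rot": [0,0,0],"jaw": 2}
    - {"offset": [0,0,0],"delta_rot": [0,0,0],"jaw": 2}
    - {"offset": [0,0,0],"delta_rot": [0,0,0],"jaw": 2}
    - {"offset": [0,0,0],"delta_rot": [0,0,0],"jaw": 2}
    - {"offset": [0,0,0],"delta_rot": [0,0,0],"jaw": 2}
  squeeze: 25

```text
time: 11.93
position: [0.5205, 0.2171, 0.092]
tool_rot: [0.863, -0.506, 0.0, 0.0]
ft_force: [0.2, 0.5, 0.6]
grip_width: 0.0261
```

Call:
drive_tool:
  plan:
    - {"offset": [0,0,-0.5],"delta_rot": [0,0,0],"jaw": 2}
    - {"offset": [0,0,-2],"delta_rot": [0,0,0],"jaw": 2}
    - {"offset": [0,0,-4],"delta_rot": [0,0,0],"jaw": 2}
    - {"offset": [0,0,-6.5],"delta_rot": [0,0,0],"jaw": 2}
    - {"offset": [0,0,-9.5],"delta_rot": [0,0,0],"jaw": 2}
    - {"offset": [0,0,-12.5],"delta_rot": [0,0,0],"jaw": 2}
    - {"offset": [0,0,-14],"delta_rot": [0,0,0],"jaw": 2}
    - {"offset": [0,0,-14],"delta_rot": [0,0,0],"jaw": 2}

```text
time: 12.6
position: [0.5229, 0.2179, 0.2363]
tool_rot: [0.863, -0.506, 0.003, -0.003]
ft_force: [0.6, 1.3, -1.4]
grip_width: 0.026
```

```bash
python3 - <<'E'
from h import *
import cv2
o=get_obs();print(list(o["position"]),o["ft_force"],o["moment"],o["grip_width"])
im=camera("side");cv2.imwrite("pics/s8.png",cv2.resize(im[130:330,200:400,::-1],None,fx=3,fy=3,interpolation=cv2.INTER_CUBIC))
t=np.array([.5632,.037]);r=R.from_quat(o["tool_rot"]).as_matrix()
o=get_obs();print(o["position"],r.T@(np.array([.5632,.037,.21])-o["position"])*100,r)
E
```

```text
[np.float64(0.5228870806581292), np.float64(0.2178805310384124), np.float64(0.2363202670296335)] [ 0.58348001  1.33305695 -1.39845526] [0.04334386 0.03268825 0.01068698] 0.025952212538430965
[0.52141152 0.21748606 0.23391027] [17.78697984  5.18040974  2.39137143] [[ 0.48798126 -0.87281137  0.00863752]
 [-0.87285055 -0.48798362  0.00197556]
 [ 0.00249068 -0.0085033  -0.99996074]]
```

View pics/s8.png

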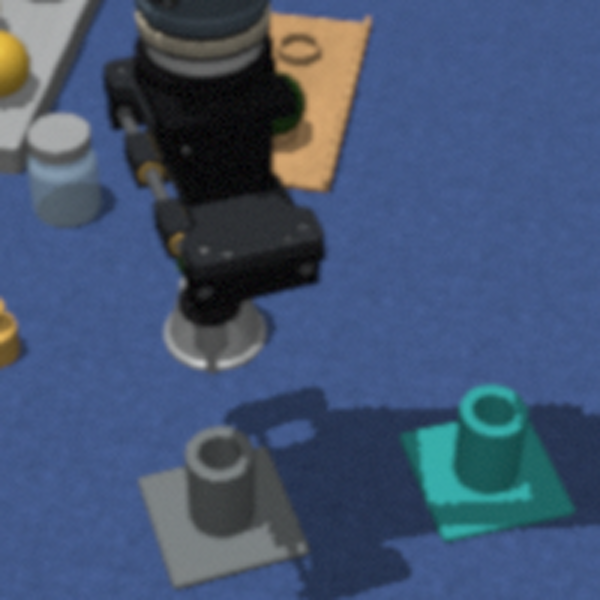

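Call:
drive_tool:
  plan:
    - {"offset": [1.5,0.4,0],"delta_rot": [0,0,0],"jaw": 2}
    - {"offset": [4,1.1,0],"delta_rot": [0,0,0],"jaw": 2}
    - {"offset": [7,2,0],"delta_rot": [0,0,0],"jaw": 2}
    - {"offset": [10,2.9,0],"delta_rot": [0,0,0],"jaw": 2}
    - {"offset": [13,3.7,0],"delta_rot": [0,0,0],"jaw": 2}
    - {"offset": [15.5,4.4,0],"delta_rot": [0,0,0],"jaw": 2}
    - {"offset": [17.2,4.9,0],"delta_rot": [0,0,0],"jaw": 2}
    - {"offset": [17.8,5.1,0],"delta_rot": [0,0,0],"jaw": 2}

```text
time: 13.32
position: [0.5623, 0.0343, 0.2298]
tool_rot: [0.862, -0.507, -0.002, 0.001]
ft_force: [-0.1, 0.2, -1.8]
grip_width: 0.026
```

Call:
drive_tool:
  plan:
    - {"offset": [0,0,0],"delta_rot": [0,0,0],"jaw": 2}
    - {"offset": [0,0,0],"delta_rot": [0,0,0],"jaw": 2}
    - {"offset": [0,0,0.5],"delta_rot": [0,0,0],"jaw": 2}
    - {"offset": [0,0,1],"delta_rot": [0,0,0],"jaw": 2}
    - {"offset": [0,0,1],"delta_rot": [0,0,0],"jaw": 2}
    - {"offset": [0,0,1],"delta_rot": [0,0,0],"jaw": 2}
    - {"offset": [0,0,1],"delta_rot": [0,0,0],"jaw": 2}
    - {"offset": [0,0,1],"delta_rot": [0,0,0],"jaw": 2}

```text
time: 13.98
position: [0.5629, 0.0373, 0.2222]
tool_rot: [0.863, -0.506, 0.0, -0.0]
ft_force: [0.3, 0.2, -1.6]
grip_width: 0.0258
```

```bash
python3 - <<'E'
from h import *
import cv2
o=get_obs();print(list(o["position"]),o["tool_rot"],o["ft_force"],o["moment"],o["grip_width"])
im=camera("side");cv2.imwrite("pics/s9.png",cv2.resize(im[140:270,220:340,::-1],None,fx=4.5,fy=4.5,interpolation=cv2.INTER_CUBIC))
im=camera("wrist");cv2.imwrite("pics/w9.png",im[:,:,::-1])
im=camera("top");cv2.imwrite("pics/t9.png",im[:,:,::-1])
E
```

```text
[np.float64(0.5629181906214757), np.float64(0.03729300688499613), np.float64(0.22221398148369703)] [ 8.62665046e-01 -5.05775624e-01  1.68166671e-04 -9.32552079e-05] [ 0.33110242  0.18923474 -1.59999927] [-0.03136501 -0.04683678  0.03741904] 0.025769941343839992
```

View pics/s9.png

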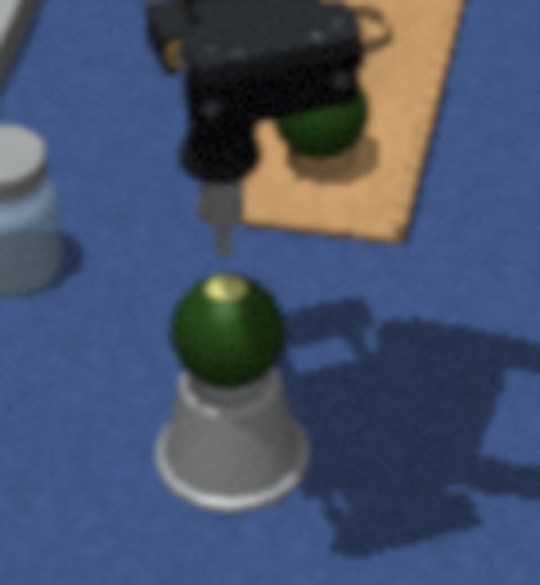

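View pics/w9.png

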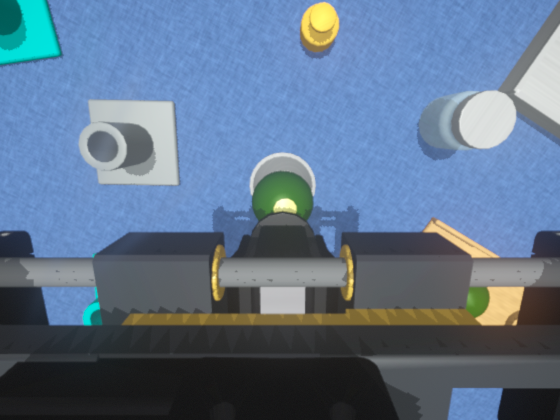

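```bash
python3 - <<'E'
from h import *
for z in (.205,.170,.145,.122,.092):
    u=proj("side",(.563,.0373,z)); print(z,(u-[220,140]+.5)*4.5-.5)
E
```

```text
0.205 [221.39941982 157.68521751]
0.17 [223.449238   213.58124277]
0.145 [224.86094451 252.07674604]
0.122 [226.12299879 286.49141692]
0.092 [227.71866493 330.00327342]
```

Call:
drive_tool:
  plan:
    - {"offset": [0,0,0.4],"delta_rot": [0,0,0],"jaw": 2}
    - {"offset": [0,0,0.8],"delta_rot": [0,0,0],"jaw": 2}
    - {"offset": [0,0,1.2],"delta_rot": [0,0,0],"jaw": 2}
    - {"offset": [0,0,1.5],"delta_rot": [0,0,0],"jaw": 2}
    - {"offset": [0,0,1.7],"delta_rot": [0,0,0],"jaw": 2}
    - {"offset": [0,0,1.8],"delta_rot": [0,0,0],"jaw": 2}
    - {"offset": [0,0,1.8],"delta_rot": [0,0,0],"jaw": 2}
    - {"offset": [0,0,1.8],"delta_rot": [0,0,0],"jaw": 2}

```text
time: 14.8
position: [0.5629, 0.0369, 0.204]
tool_rot: [0.862, -0.506, 0.0, -0.0]
ft_force: [0.5, -0.4, -1.3]
grip_width: 0.0258
```

Call:
drive_tool:
  plan:
    - {"offset": [0,0,0.1],"delta_rot": [0,0,0],"jaw": 2}
    - {"offset": [0,0,0.2],"delta_rot": [0,0,0],"jaw": 2}
    - {"offset": [0,0,0.3],"delta_rot": [0,0,0],"jaw": 2}
    - {"offset": [0,0,0.4],"delta_rot": [0,0,0],"jaw": 2}
    - {"offset": [0,0,0.4],"delta_rot": [0,0,0],"jaw": 2}
    - {"offset": [0,0,0.4],"delta_rot": [0,0,0],"jaw": 2}
    - {"offset": [0,0,0.4],"delta_rot": [0,0,0],"jaw": 2}
    - {"offset": [0,0,0.4],"delta_rot": [0,0,0],"jaw": 2}

```text
time: 15.47
position: [0.5629, 0.0369, 0.2001]
tool_rot: [0.863, -0.506, 0.0, -0.0]
ft_force: [-0.5, -0.1, -1.2]
grip_width: 0.0259
```

Call:
drive_tool:
  plan:
    - {"offset": [0,0,0.05],"delta_rot": [0,0,0],"jaw": 2}
    - {"offset": [0,0,0.1],"delta_rot": [0,0,0],"jaw": 2}
    - {"offset": [0,0,0.15],"delta_rot": [0,0,0],"jaw": 2}
    - {"offset": [0,0,0.2],"delta_rot": [0,0,0],"jaw": 2}
    - {"offset": [0,0,0.2],"delta_rot": [0,0,0],"jaw": 2}
    - {"offset": [0,0,0.2],"delta_rot": [0,0,0],"jaw": 2}
    - {"offset": [0,0,0.2],"delta_rot": [0,0,0],"jaw": 2}
    - {"offset": [0,0,0.2],"delta_rot": [0,0,0],"jaw": 2}

```text
time: 16.13
position: [0.5629, 0.0369, 0.1982]
tool_rot: [0.863, -0.506, 0.0, -0.0]
ft_force: [0.1, -0.5, -0.4]
grip_width: 0.0259
```

```bash
python3 - <<'E'
from h import *
import cv2
for i in range(4):
    o=get_obs();print(o["position"],o["ft_force"]); im=camera("side")
cv2.imwrite("pics/s10.png",cv2.resize(im[160:230,240:300,::-1],None,fx=8,fy=8,interpolation=cv2.INTER_CUBIC))
E
```

```text
[0.56291858 0.03690597 0.19817054] [ 0.13289757 -0.54671992 -0.38638275]
[0.56292846 0.03692355 0.19815748] [0.55442196 0.05144448 0.4995594 ]
[0.56291871 0.03691503 0.19813976] [-1.02807923 -0.77141614 -0.10286404]
[0.56292483 0.03690207 0.19814277] [0.03496487 0.1978779  0.17661188]
```

View pics/s10.png

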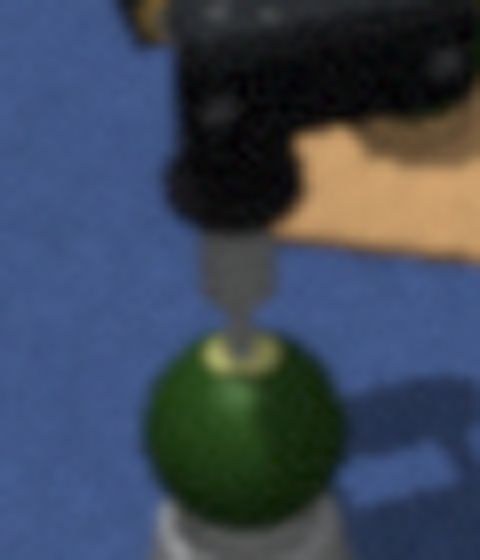

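Call:
drive_tool:
  plan:
    - {"offset": [0,0,0.05],"delta_rot": [0,0,0],"jaw": 2}
    - {"offset": [0,0,0.1],"delta_rot": [0,0,0],"jaw": 2}
    - {"offset": [0,0,0.15],"delta_rot": [0,0,0],"jaw": 2}
    - {"offset": [0,0,0.2],"delta_rot": [0,0,0],"jaw": 2}
    - {"offset": [0,0,0.25],"delta_rot": [0,0,0],"jaw": 2}
    - {"offset": [0,0,0.3],"delta_rot": [0,0,0],"jaw": 2}
    - {"offset": [0,0,0.35],"delta_rot": [0,0,0],"jaw": 2}
    - {"offset": [0,0,0.35],"delta_rot": [0,0,0],"jaw": 2}

```text
time: 17.0
position: [0.5629, 0.0369, 0.1946]
tool_rot: [0.863, -0.506, 0.0, -0.0]
ft_force: [0.7, 0.8, 0.5]
grip_width: 0.0259
```

```bash
python3 - <<'E'
from h import *
import cv2
F=[]
for i in range(24):
    o=get_obs();F.append(o["ft_force"]); im=camera("side")
print(o["position"],o["tool_rot"],np.mean(F,0),np.std(F,0),o["time"],o["grip_width"])
cv2.imwrite("pics/s11.png",cv2.resize(im[160:230,240:300,::-1],None,fx=8,fy=8,interpolation=cv2.INTER_CUBIC))
im=camera("wrist");cv2.imwrite("pics/w11.png",im[:,:,::-1])
E
```

```text
[0.5628567  0.03691995 0.19454566] [ 8.62517187e-01 -5.06027767e-01  2.12278386e-05 -1.01687873e-05] [0.18432444 0.10172701 1.48448377] [0.43417908 0.4904177  0.59152   ] 18.15 0.025798956604026906
```

View pics/s11.png

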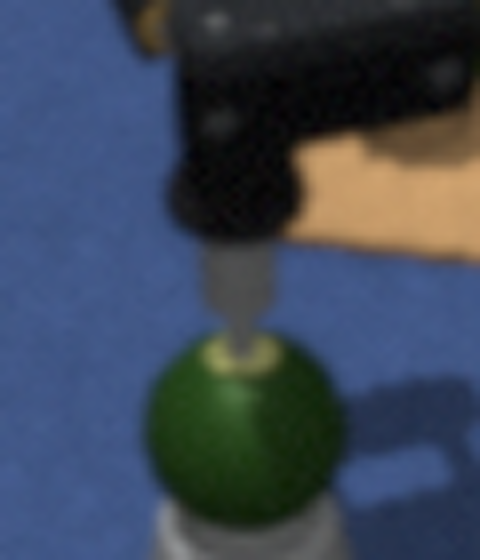

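View pics/w11.png

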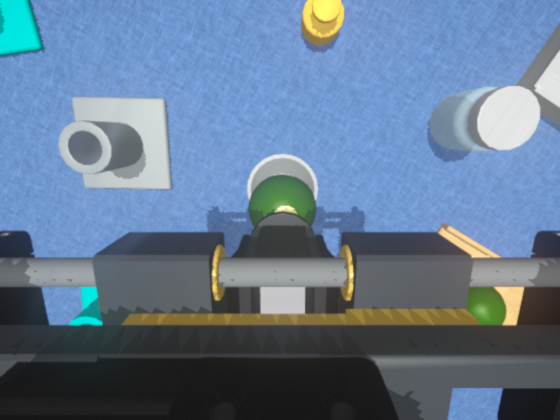

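```bash
python3 -c "
from rig import *
print(hand_in())"
```

```text
the job is handed in; nothing more can be done
None
```

The avocado with the peeled patch is standing in the cup's foot ring, patch up and released. The gauge is out of its stand and pressed upright on the patch. I handed the job in at about 18 s.

**Last checks before handing in:**
- **Rod depth:** I judged this from force and height, because the pictures are too coarse to show the rod's groove. The mean vertical force over 24 readings rose to about 2.85 N net, and the tool height was within about 0.5 mm of the half-way height. Both put the rod about 4.5 mm in, against a target of 5 mm; the force figure is good to about 0.5 mm.
- **Contact:** the side view shows the tip on the pale patch. Sideways force was about 0.2 N and the tool was upright.
- **Avocado:** it kept its place in the ring during the press. The patch sits about 5° off the exact top, roughly 2.5 mm, but the tip still landed on it.
- **Other goods:** the gripper was well above the avocado. The jar, weight and second avocado were seen where they had been.

No check failed.

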